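Put the pin gauge away and push the case hatch home

TASK

Lay the loose steel pin gauge in the groove inside the open grey gauge case, then push the blue sliding hatch shut: over its catch and on until it bears firmly against the buffers at the end of the frame, and stays there. Push gently - the frame end must not be hit or pressed with more than about 20 N - and leave the steel ring gauge behind the case where it is.

Things in the scene. Friction and masses are not known exactly. Their poses are not given: they have to be found in the camera images.
- pin_center (a point): centre of the plain grey steel pin gauge, a rod 12 mm thick and 50 mm long, lying loose on the bench to the right of the case (centre 6 mm above what it lies on). Its y axis runs along the rod; pinch it across, along its x axis. It does not roll. About 30 g
- case: grey case fixed to the bench, 120 (its x) by 218 mm (its y), origin under its centre, z up. Its -y half is the open compartment (96 mm clear in x, 90 in y, floor 10 mm up); its +y half has a fixed deck, top 46 mm up, over which the hatch slides. Side rails rise to 57 mm. A brass catch housing, 55 mm high, stands outside the +x rail, 80 mm from the centre towards -y
- groove (a point): where the pin gauge's centre belongs: middle of a groove in the compartment, 16 mm above the bench, 6 mm above the groove floor. Case axes; the groove runs along x, 62 mm long, 22 wide, 6 deep in a black insert, and the rod lies along x, either way round. A finger well, 38 mm in x by 84 in y, as deep, crosses its middle, so open fingertips fit beside the rod
- hatch (a joint): opening of the blue hatch, m: 0.088 to 0.098 at the start. Closes towards the case's -y; drag 2 to 3 N. A sprung ball catch resists from 22 to 16 mm with up to about 15 N, drag included; then the hatch jumps ahead by itself to about 11 mm and must be pressed on until it meets the buffers, fully closed: somewhere between 0 and 8 mm, to be found by feel. They give about 1 mm for 15 N
- hatch_lug (a point): centre of the upright aluminium lug on the hatch: a plate 44 mm wide (case x), 10 thick (case y). Its top is 12 mm above this point; its foot plate, 60 x 22 mm, has its top 9 mm below it, the hatch plate its top 12 mm below. Case axes; push the lug's +y face towards -y to close
- end_stop: aluminium end bar of the case frame across the case's -y end, 112 mm long, top 58 mm above the bench; origin at the middle of its inner face, 47 mm up. A lip on it reaches 12 mm inwards (+y) and hides two rubber-tipped screw buffers, set differently each time, against which the hatch closes
- ring_gauge: plain steel ring, 58 mm across, 18 mm high, loose on the bench behind the case; leave it alone. Origin under its centre
Not all that is in view belongs to the job. Of the things like the part that bears pin_center, leave any that is yellow; of the rest the smaller one is meant.

How it is judged:
By the outcome, as a careful person would: the job done as asked, in the order asked, and still so for the second after the job is handed in, with the robot touching nothing.
It also fails if it takes over 72 s, if anything falls off the work surface, if the arm or the gripper's body presses on something with over 40 N, if the wrist force passes 120 N, or if a joint passes its speed limit or range.

ROBOT

A 6-joint arm with a two-finger parallel gripper is mounted at the origin on a cart in front of the work surface, level with it; the furniture and walls round the work are solid. World frame = base frame: x ahead of the robot, y to its left, z up, the work surface at z = 0. Lengths are in m, angles in rad, forces in N, time in s.
With the tool pointing down it reaches from about 0.275 to 0.75 m from the base axis. Payload 10.2 kg.
Tool frame: the origin (TCP) lies at the very end of the fingers, on their centre line; the grasp point (between the pads) lies 19 mm behind it (env.grip_depth is the distance from the TCP to the grasp point, in m); z points along the fingers, y is the direction in which the jaws open and shut (so a half turn about z gives the same grasp; the last joint's range is limited). The gripper opens to 85 mm and grips with 20 to 120 N. Pads are 22 mm wide; open, the fingers measure 114 mm over their backs; the gripper's body (76 mm by 85 mm) begins 54 mm behind the grasp point. The pads swing forward as they close: fully open they stand 13 mm farther back than shut.
Start: joints at [1.044, 0.313, 1.498, -0, 1.331, -0.223], TCP at [0.157, 0.501, 0.231] pointing down, gripper open.
Joint ranges: [-2.94, 2.94], [-0.97, 2.17], [0.19, 2.56], [-1.23, 4.37], [0.02, 3.11], [-2.88, 2.88]. Speed limits (rad/s): [2.39, 2.39, 3.01, 3.14, 3.14, 3.14].

INTERFACE

Orientations are given as a unit quaternion [x, y, z, w].
In Python, from cell import env gives the robot as it stands. Calls block until the motion is done:
- env.goto(position, orientation): joint-space move of the TCP to a pose.
- env.move_l(position, max_speed=0.15, rot=None): straight line of the TCP; rot=None keeps the orientation; max_speed is the mean speed in m/s.
- env.movej(angles): joint-space move.
- env.move_gripper(opening, grip_force=None): finger opening in m; grip_force is the grip in N (None keeps the last); returns when the fingers have stopped.
- env.hold(seconds).
- env.ik(position, orientation): joint angles nearest the present ones, or None.
- env.get_obs(): the state.
- env.get_image(name): name is "side" or "top" or "wrist"; returns the picture (384x512x3 uint8, blue, green, red); there is no depth.
- env.camera_params(name): a dict with "camera_matrix" (3x3 intrinsics, pixels), "origin" and "orientation" of the camera in the world. Camera axes: x right, y down, z forward; pixel columns grow to the right and rows downward; lengths in m; the calibration is good to about 2 mm. A picture is of the moment at which its call begins: read the wrist's pose just before it. camera_params takes no time and is no camera call; for the wrist camera it gives the pose at the moment of the call.
A pose or a line that the arm cannot do raises env.PlanningError and nothing moves.
- env.sign_off(): hands the job in, once; it reports no verdict.
The state is a dict: "clock": time; "joint_pos": joint angles; "joint_vel": joint speeds; "tau": joint torques, N m; "position": TCP position; "tool_rot": TCP orientation; "wrist_force": force on the tool from outside, world axes, zero at the start; "torque": the same for the moment, N m; "gripper_width": finger opening in m.
Only numpy, scipy, OpenCV 4.12 (cv2) and the standard library are available. Lean on these libraries where they do the work, as an engineer would, in place of code of your own. Each camera call takes 0.05 s, during which the arm holds its last target.

## Working session

There is one attempt and no reset: what is moved stays moved. The work goes in short steps, each a Python script; the robot and the scene stay as the last script left them, time stands still between calls to the robot, and variables do not carry over. Pictures are saved under pics/ and viewed, and the job is handed in when it is done.

```bash
ls; mkdir -p pics
python3 - <<'E'
from cell import env
import cv2,numpy as np
for n in ["side","top","wrist"]:
    cp=env.camera_params(n); im=env.get_image(n); cv2.imwrite(f"pics/{n}0.png",im)
    print(n,np.round(cp["camera_matrix"],1).tolist(),np.round(cp["origin"],4),np.round(cp["orientation"],4))
o=env.get_obs(); print({k:np.round(v,3) for k,v in o.items()})
E
```

```text
pics
side [[392.9, 0.0, 255.7], [0.0, 392.9, 186.3], [0.0, 0.0, 1.0]] [0.423  0.432  0.5816] [-0.0273  0.8844 -0.4656  0.0189]
top [[467.6, 0.0, 255.3], [0.0, 467.6, 185.8], [0.0, 0.0, 1.0]] [ 0.3538 -0.2794  0.9371] [-0.6963  0.716  -0.0334  0.0374]
wrist [[265.2, 0.0, 255.8], [0.0, 265.2, 195.5], [0.0, 0.0, 1.0]] [0.0904 0.5226 0.3734] [0.798  0.5864 0.0818 0.1125]
{'clock': np.float64(0.15), 'joint_pos': array([ 1.044,  0.313,  1.498,  0.   ,  1.331, -0.223]), 'joint_vel': array([ 0.001, -0.001, -0.004,  0.001,  0.001, -0.   ]), 'tau': array([ 2.0000e-03, -4.1237e+01, -2.5980e+01, -0.0000e+00,  3.0000e-03,
        0.0000e+00]), 'position': array([0.157, 0.501, 0.231]), 'tool_rot': array([ 0.151,  0.988, -0.   , -0.   ]), 'wrist_force': array([ 0.416, -0.54 , -0.194]), 'torque': array([ 0.033, -0.01 , -0.047]), 'gripper_width': np.float64(0.085)}
```

View pics/side0.png

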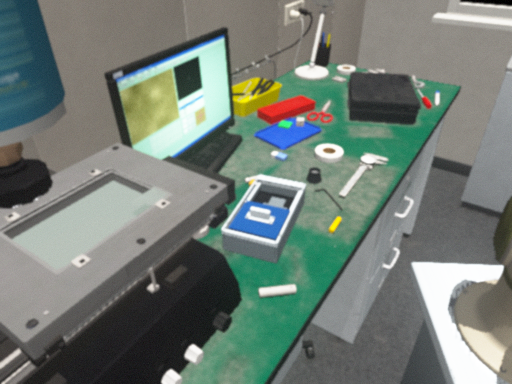

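View pics/top0.png

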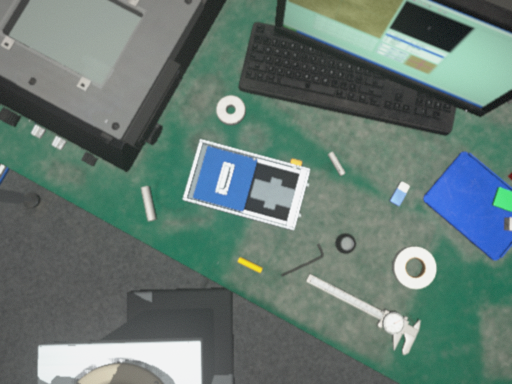

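View pics/wrist0.png

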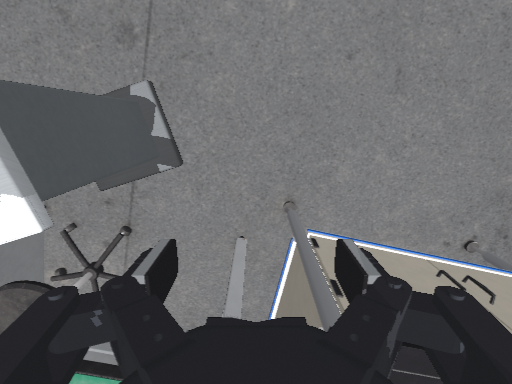

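```bash
cat > h.py <<'E'
import numpy as np,cv2
from scipy.spatial.transform import Rotation as R
from cell import env
def cam(n):
    c=env.camera_params(n); return np.array(c["camera_matrix"]),np.array(c["origin"]),R.from_quat(c["orientation"]).as_matrix()
def ray(c,px,z):
    K,o,M=c; d=M@np.linalg.inv(K)@np.array([px[0],px[1],1.]); return o+d*(z-o[2])/d[2]
def proj(c,p):
    K,o,M=c; q=K@(M.T@(np.array(p)-o)); return q[:2]/q[2]
E
python3 - <<'E'
from h import *
im=cv2.imread("pics/top0.png"); c=cam("top")
for n,px in dict(small=(337,163),big=(149,203),yel=(250,265),ring=(230,109),c1=(203,141),c2=(309,169),c3=(295,228),c4=(184,199)).items():
    print(n,ray(c,px,0.0 if n[0]!='c' else .057).round(3))
cv2.imwrite("pics/crop0.png",cv2.resize(im[120:250,170:370],None,fx=4,fy=4,interpolation=cv2.INTER_CUBIC))
cv2.imwrite("pics/crop0r.png",cv2.resize(im[145:181,317:357],None,fx=12,fy=12,interpolation=cv2.INTER_CUBIC))
E
```

```text
small [ 0.49  -0.442  0.   ]
big [ 0.419 -0.061  0.   ]
yel [ 0.291 -0.26   0.   ]
ring [ 0.608 -0.228  0.   ]
c1 [ 0.531 -0.178  0.057]
c2 [ 0.472 -0.378  0.057]
c3 [ 0.361 -0.348  0.057]
c4 [ 0.421 -0.14   0.057]
```

View pics/crop0.png

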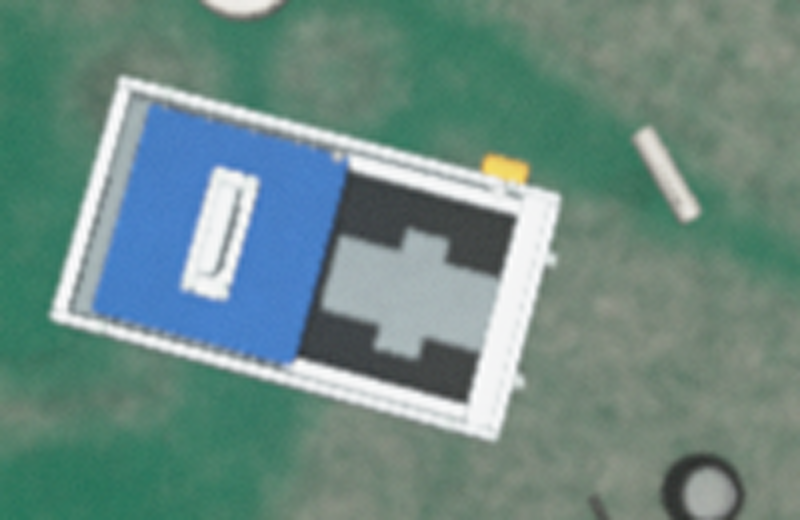

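View pics/crop0r.png

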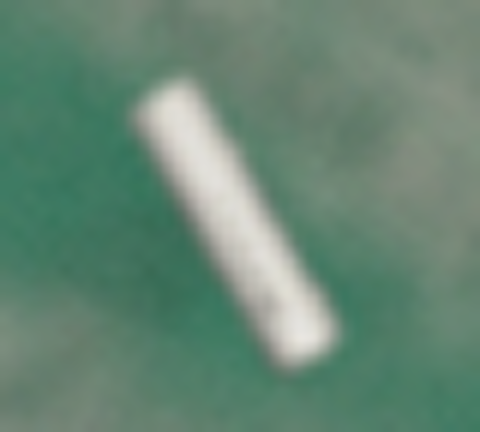

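```bash
cat >> h.py <<'E'
def rod(im,c,win,z=0.008,thr=150):
    x0,x1,y0,y1=win; s=im[y0:y1,x0:x1]; hsv=cv2.cvtColor(s,cv2.COLOR_BGR2HSV)
    m=((hsv[...,2]>thr)&(hsv[...,1]<60)).astype(np.uint8)
    n,l,st,_=cv2.connectedComponentsWithStats(m); k=1+np.argmax(st[1:,4]); ys,xs=np.nonzero(l==k)
    P=np.array([ray(c,(x+x0,y+y0),z)[:2] for x,y in zip(xs,ys)]); ctr=P.mean(0)
    w,v=np.linalg.eigh(np.cov((P-ctr).T)); d=v[:,1]; t=(P-ctr)@d; u=(P-ctr)@v[:,0]
    ctr=ctr+d*(t.max()+t.min())/2*0.5
    return ctr,np.degrees(np.arctan2(d[1],d[0])),np.ptp(t),np.ptp(u),len(xs),(xs.mean()+x0,ys.mean()+y0)
E
python3 - <<'E'
from h import *
im=cv2.imread("pics/top0.png"); c=cam("top")
print(rod(im,c,(322,352,147,180)))
print("big",rod(im,c,(135,165,180,226)))
s=cv2.imread("pics/side0.png"); cs=cam("side")
print("side px of pin",proj(cs,[.49,-.442,.006]))
o=env.get_obs(); print("tcp in wrist",proj(cam("wrist"),o["position"]))
# blue hatch, well mask, lug
hsv=cv2.cvtColor(im,cv2.COLOR_BGR2HSV)
for p in [(226,178),(270,193),(300,205),(262,175),(232,180),(224,180)]: print(p,hsv[p[1],p[0]],im[p[1],p[0]])
# camera offset in tool frame
K,oc,M=cam("wrist"); T=R.from_quat(o["tool_rot"]).as_matrix(); print(T.T@(oc-o["position"]), (T.T@M).round(2))
E
```

```text
(array([ 0.48875384, -0.43905006]), np.float64(-152.34669100642836), np.float64(0.051223776821135665), np.float64(0.011219931982456705), 140, (np.float64(336.35714285714283), np.float64(162.92142857142858)))
big (array([ 0.41914025, -0.05912943]), np.float64(-168.56084691536307), np.float64(0.0700708973204271), np.float64(0.014226823161963576), 248, (np.float64(147.27822580645162), np.float64(202.9959677419355)))
side px of pin [253.96753746 178.34176838]
tcp in wrist [254.53331171 242.95707907]
(226, 178) [ 93  15 184] [184 183 173]
(270, 193) [ 95  24 183] [183 180 166]
(300, 205) [ 90   5 226] [226 226 222]
(262, 175) [98 29 71] [71 69 63]
(232, 180) [107 164 197] [197 126  70]
(224, 180) [ 90   2 243] [243 243 241]
[ 0.07003599  0.00077696 -0.14255033] [[ 0.   -0.96 -0.28]
 [ 1.    0.   -0.  ]
 [ 0.   -0.28  0.96]]
```

```bash
cat >> h.py <<'E'
def q(phi):
    a=np.radians(phi); y=np.array([np.cos(a),np.sin(a),0]); z=np.array([0,0,-1.]); 
    return R.from_matrix(np.c_[np.cross(y,z),y,z]).as_quat()
def snap(n,name):
    c=cam(n); im=env.get_image(n); cv2.imwrite(f"pics/{name}.png",im); return im,c
E
python3 - <<'E'
from h import *
for px in [(130,168),(160,135),(10,120),(222,0)]: print(px,[ray(cam("top"),px,z).round(2).tolist() for z in (0,.15,.25)])
for p,f in [((.12,.32,.38),162-90),((.33,-.12,.38),117),((.489,-.439,.13),117.65),((.489,-.439,.13),-62.35),((.43,-.31,.1),73.6),((.43,-.31,.1),-106.4)]:
    j=env.ik(p,q(f)); print(p,f,None if j is None else np.round(j,2))
E
```

```text
(130, 168) [[0.49, -0.02, 0.0], [0.47, -0.06, 0.15], [0.45, -0.09, 0.25]]
(160, 135) [[0.56, -0.08, 0.0], [0.53, -0.12, 0.15], [0.5, -0.14, 0.25]]
(10, 120) [[0.6, 0.22, 0.0], [0.56, 0.14, 0.15], [0.53, 0.09, 0.25]]
(222, 0) [[0.84, -0.22, 0.0], [0.76, -0.23, 0.15], [0.71, -0.23, 0.25]]
(0.12, 0.32, 0.38) 72 [ 0.86 -0.18  1.65 -0.    1.67 -0.39]
(0.33, -0.12, 0.38) 117 [-0.69 -0.16  1.63 -0.    1.67 -2.73]
(0.489, -0.439, 0.13) 117.65 None
(0.489, -0.439, 0.13) -62.35 [-0.91  0.69  1.18 -0.    1.27  0.18]
(0.43, -0.31, 0.1) 73.6 [-0.85  0.46  1.65 -0.    1.03 -2.13]
(0.43, -0.31, 0.1) -106.4 [-0.85  0.46  1.65 -0.    1.03  1.01]
```

Run:
```python
from h import *
print(env.get_obs()["clock"])
env.goto([.15,.32,.38],q(72))
env.goto([.33,-.12,.38],q(-62.35)); print(env.get_obs()["clock"])
env.goto([.42,-.30,.27],q(-106.4)); im,c=snap("wrist","w1"); print(env.get_obs()["clock"])
env.goto([.489,-.439,.12],q(-62.35)); im2,c2=snap("wrist","w2")
np.savez("c1.npz",K=c[0],o=c[1],M=c[2]); np.savez("c2.npz",K=c2[0],o=c2[1],M=c2[2])
o=env.get_obs(); print(o["clock"],o["position"],o["wrist_force"], proj(c2,[.489,-.439,.006]))
```

```text
0.15
2.8167
3.7833
4.7 [ 0.48953775 -0.43865525  0.12222761] [-0.30955668 -0.38198019  0.00157996] [256.20861828 192.56973707]
```

View pics/w1.png

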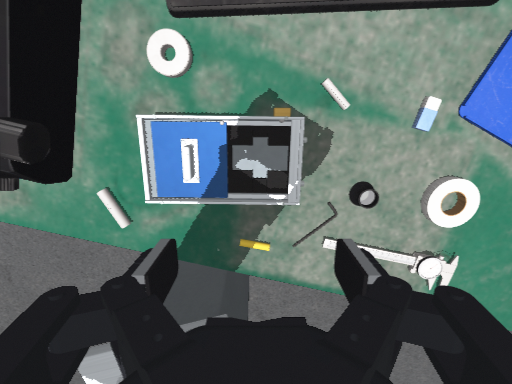

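View pics/w2.png

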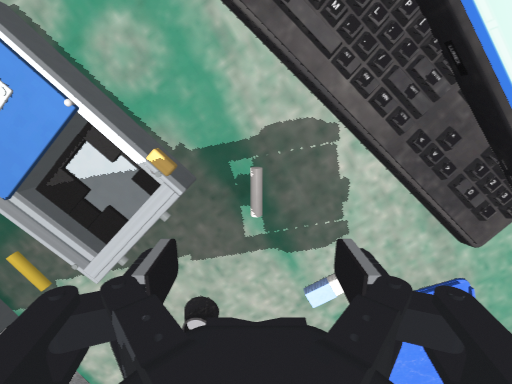

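Run:
```python
from h import *
im=cv2.imread("pics/w2.png"); d=np.load("c2.npz"); c=(d["K"],d["o"],d["M"])
for t in (70,90,110): print(t,[np.round(a,4) for a in rod(im,c,(244,268,160,224),.008,t)])
s=im[150:234,226:290]; cv2.imwrite("pics/w2c.png",cv2.resize(s,None,fx=7,fy=7,interpolation=cv2.INTER_CUBIC))
im=cv2.imread("pics/w1.png"); s=im[100:215,125:320]; cv2.imwrite("pics/w1c.png",cv2.resize(s,None,fx=4,fy=4,interpolation=cv2.INTER_CUBIC))
```

```text
70 [array([ 0.4928, -0.4376]), np.float64(-156.3825), np.float64(0.0595), np.float64(0.0171), np.int64(707), array([256.7214, 189.1047])]
90 [array([ 0.4903, -0.4381]), np.float64(-152.7568), np.float64(0.054), np.float64(0.0136), np.int64(653), array([256.0597, 191.1746])]
110 [array([ 0.4896, -0.4382]), np.float64(-152.4378), np.float64(0.052), np.float64(0.012), np.int64(570), array([255.8228, 191.5088])]
```

View pics/w2c.png

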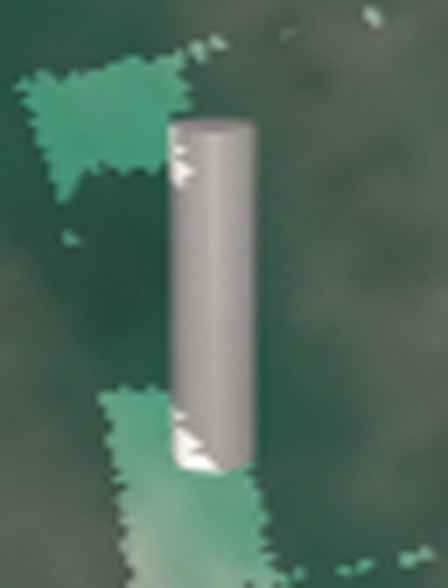

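View pics/w1c.png

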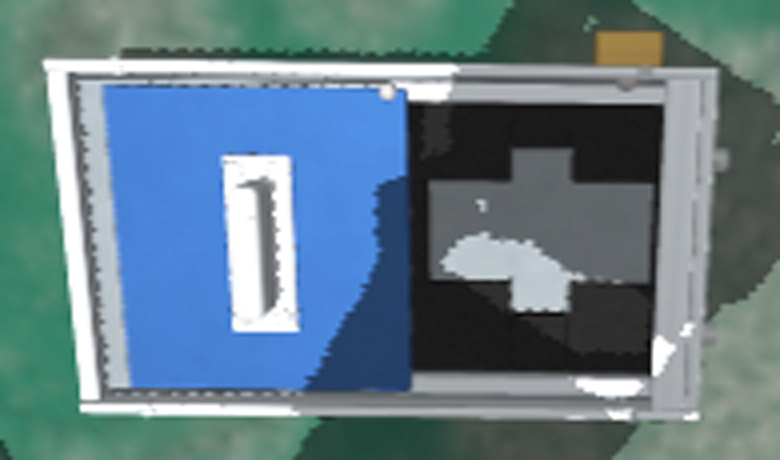

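Run:
```python
from h import *
p=np.array([.4892,-.4386])
env.move_gripper(.05)
env.goto([*p,.06],q(-62.4)); 
env.move_l([*p,.0035],.06)
o=env.get_obs(); print(o["clock"],o["position"],o["wrist_force"],o["gripper_width"])
env.move_gripper(0.0,40)
o=env.get_obs(); print(o["clock"],o["position"],o["wrist_force"],o["gripper_width"])
env.move_l([*p,.12],.12); o=env.get_obs(); print(o["wrist_force"],o["gripper_width"])
d=np.load("c1.npz"); c=(d["K"],d["o"],d["M"])
f=lambda x,y:(125+(x+.5)/4-.5,100+(y+.5)/4-.5)
g=ray(c,f(541,230),.016); a=ray(c,f(541,148),.016); b=ray(c,f(541,312),.016); print("groove",g,"len",np.linalg.norm(a-b),"dir",np.degrees(np.arctan2(*(a-b)[1::-1])))
for z in (.057,):
  C=[ray(c,f(*t),z) for t in [(44,61),(718,69),(697,418),(80,412)]]
  print(np.round(C,4), [np.linalg.norm(C[i]-C[(i+1)%4]).round(4) for i in range(4)])
  e=C[0]-C[1]; print(np.degrees(np.arctan2(e[1],e[0]))); e=C[3]-C[2]; print(np.degrees(np.arctan2(e[1],e[0])))
  print("ctr",np.mean(C,0))
env.goto([g[0],g[1],.13],q(-106.4)); im,c=snap("wrist","w3"); np.savez("c3.npz",K=c[0],o=c[1],M=c[2]); print(env.get_obs()["clock"])
```

```text
6.5833 [ 0.48938975 -0.43881956  0.00395827] [-0.23624005 -0.0504462  -0.0303453 ] 0.0499993630430833
7.0167 [ 0.48934774 -0.43874222  0.0038633 ] [-0.39292133  0.27431118  2.96578782] 0.010662869602830348
[ 0.53374402  0.24028175 -0.03909499] 0.01059589835680061
groove [ 0.43388375 -0.30891894  0.016     ] len 0.061347585149100776 dir -16.000966315908116
[[ 0.5363 -0.1714  0.057 ]
 [ 0.4733 -0.3789  0.057 ]
 [ 0.3603 -0.3444  0.057 ]
 [ 0.4233 -0.1363  0.057 ]] [np.float64(0.2169), np.float64(0.1181), np.float64(0.2175), np.float64(0.1183)]
73.1061512411318
73.16022117299403
ctr [ 0.4483093  -0.25776459  0.057     ]
9.0083
```

View pics/w3.png

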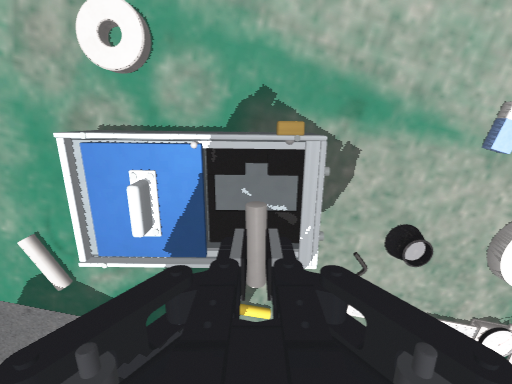

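Run:
```python
from h import *
im=cv2.imread("pics/w3.png"); s=im[120:220,190:340]; s=cv2.convertScaleAbs(s,alpha=1.6); cv2.imwrite("pics/w3c.png",cv2.resize(s,None,fx=5,fy=5,interpolation=cv2.INTER_CUBIC))
s=im[115:280,45:335]; cv2.imwrite("pics/w3d.png",cv2.resize(s,None,fx=2.75,fy=2.75,interpolation=cv2.INTER_CUBIC))
```

```text
(no output)
```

View pics/w3c.png

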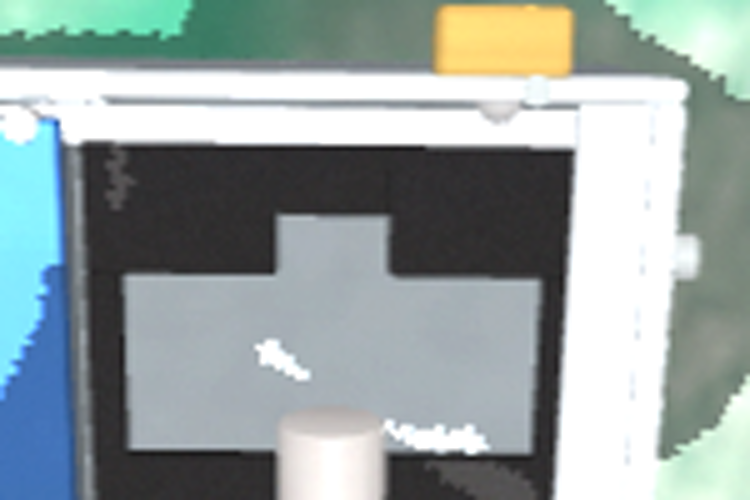

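View pics/w3d.png

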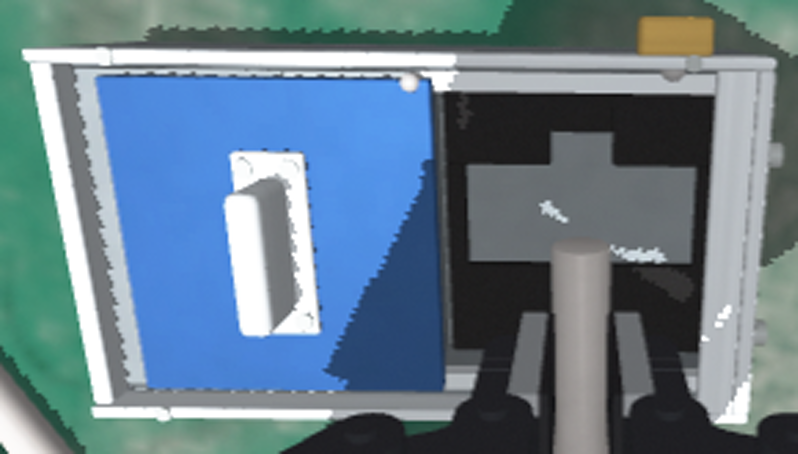

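Run:
```python
from h import *
d=np.load("c3.npz"); c=(d["K"],d["o"],d["M"])
f=lambda x,y:(190+(x+.5)/5-.5,120+(y+.5)/5-.5)
print("cam",c[1])
for z in (.016,.010):
  C=[ray(c,f(*t),z)[:2] for t in [(123,275),(543,277),(535,452),(130,450)]]
  print(z,[np.linalg.norm(C[i]-C[(i+1)%4]).round(4) for i in range(4)],"ctr",np.mean(C,0))
  for e in (C[0]-C[1],C[3]-C[2]): print(np.degrees(np.arctan2(e[1],e[0])))
  a,b=[ray(c,f(*t),z)[:2] for t in [(276,214),(390,215)]]; print("arm",np.linalg.norm(a-b),(a+b)/2, "->ctr",(a+b)/2-.031*np.array([np.cos(np.radians(-16.87)),np.sin(np.radians(-16.87))]))
f=lambda x,y:(45+(x+.5)/2.75-.5,115+(y+.5)/2.75-.5)
C=[ray(c,f(*t),.057)[:2] for t in [(23,50),(776,60),(748,422),(95,414)]]
print(np.round(C,4),[np.linalg.norm(C[i]-C[(i+1)%4]).round(4) for i in range(4)],"ctr",np.mean(C,0))
e=C[0]-C[1]; print(np.degrees(np.arctan2(e[1],e[0])))
# lug top +y edge / foot plate
for z in (.066,.070,.074,.078):
  P=[ray(c,f(*t),z)[:2] for t in [(226,198),(278,178),(241,334),(272,330)]]; print(z,np.round(P,4).tolist(),np.linalg.norm(P[0]-P[2]).round(4))
for z in (.050,.054,.058):
  P=[ray(c,f(*t),z)[:2] for t in [(230,153),(302,153),(319,334)]]; print(z,np.linalg.norm(P[1]-P[2]).round(4),np.linalg.norm(P[0]-P[1]).round(4),np.round(P,4).tolist(), "ctr",(P[0]+P[2])/2)
# rod pose in hand
im=cv2.imread("pics/w3.png")
o=env.get_obs(); print(o["position"])
P=[proj(c,o["position"]+[0,0,.003])]; print(P)
```

```text
cam [ 0.50162394 -0.32839891  0.27249818]
0.016 [np.float64(0.0827), np.float64(0.0364), np.float64(0.0828), np.float64(0.0364)] ctr [ 0.43359049 -0.30899206]
73.41776385880007
73.39262559895936
arm 0.022153221532337744 [ 0.46272818 -0.31754149] ->ctr [ 0.43306225 -0.30854525]
0.01 [np.float64(0.0846), np.float64(0.0373), np.float64(0.0847), np.float64(0.0372)] ctr [ 0.43199906 -0.30853809]
73.4177638588
73.39262559895938
arm 0.022671429220361007 [ 0.46181834 -0.31728751] ->ctr [ 0.4321524  -0.30829127]
[[ 0.5367 -0.1716]
 [ 0.4731 -0.379 ]
 [ 0.3599 -0.3453]
 [ 0.4238 -0.1375]] [np.float64(0.217), np.float64(0.1182), np.float64(0.2173), np.float64(0.1179)] ctr [ 0.44836923 -0.25833796]
72.95592732416863
0.066 [[0.4807, -0.2146], [0.482, -0.2315], [0.4396, -0.2013], [0.4382, -0.211]] 0.0432
0.07 [[0.4811, -0.2168], [0.4824, -0.2334], [0.4408, -0.2038], [0.4394, -0.2133]] 0.0424
0.074 [[0.4815, -0.219], [0.4828, -0.2352], [0.442, -0.2063], [0.4406, -0.2156]] 0.0415
0.078 [[0.4819, -0.2212], [0.4831, -0.2371], [0.4432, -0.2087], [0.4419, -0.2179]] 0.0407
0.05 0.0609 0.0222 [[0.492, -0.2128], [0.4857, -0.2342], [0.4275, -0.2164]] ctr [ 0.45975656 -0.21459386]
0.054 0.0598 0.0218 [[0.4922, -0.2149], [0.486, -0.2359], [0.4289, -0.2184]] ctr [ 0.46050924 -0.21663981]
0.058 0.0587 0.0214 [[0.4923, -0.217], [0.4863, -0.2376], [0.4302, -0.2204]] ctr [ 0.46126191 -0.21868576]
[ 0.43416217 -0.30968824  0.12981943]
[array([257.38542126, 245.03246729])]
```

```bash
python3 - <<'E'
from h import *
g=[.4333,-.3088]; Q=q(-106.8)
env.move_l([*g,.08],.1,rot=Q)
o=env.get_obs(); print(o["position"],o["wrist_force"].round(2))
env.move_l([*g,.022],.08); f0=env.get_obs()["wrist_force"]
z=.022
while z>.0130:
    z-=.0015; env.move_l([*g,z],.05); o=env.get_obs(); df=o["wrist_force"]-f0
    print(round(z,4),o["position"].round(4),df.round(2))
    if np.linalg.norm(df)>3: break
print(o["clock"],o["gripper_width"])
env.move_gripper(.026); o=env.get_obs(); print(o["clock"],o["gripper_width"],(o["wrist_force"]-f0).round(2))
env.move_l([*g,.10],.12); im,c=snap("wrist","w4"); snap("top","t4"); np.savez("c4.npz",K=c[0],o=c[1],M=c[2]); print(env.get_obs()["clock"])
E
python3 - <<'E'
import cv2
im=cv2.imread("pics/t4.png"); cv2.imwrite("pics/t4c.png",cv2.resize(im[130:240,180:320],None,fx=5,fy=5,interpolation=cv2.INTER_CUBIC))
E
```

```text
[ 0.43354226 -0.3091448   0.08033687] [ 0.14  0.02 -0.15]
0.0205 [ 0.4334 -0.3089  0.0207] [-0.74 -0.49  1.19]
0.019 [ 0.4333 -0.3088  0.019 ] [-0.6  -0.16  0.68]
0.0175 [ 0.4333 -0.3087  0.0174] [ 0.44 -0.07 -0.12]
0.016 [ 0.4333 -0.3088  0.0159] [ 0.19 -0.48  1.33]
0.0145 [ 0.4333 -0.3088  0.0144] [-0.4   0.69  0.22]
0.013 [ 0.4334 -0.3089  0.0138] [-1.73  3.39 10.62]
12.0333 0.010993245696437167
12.3333 0.025554422238174335 [0.93 2.51 2.98]
13.3083
```

View pics/w4.png

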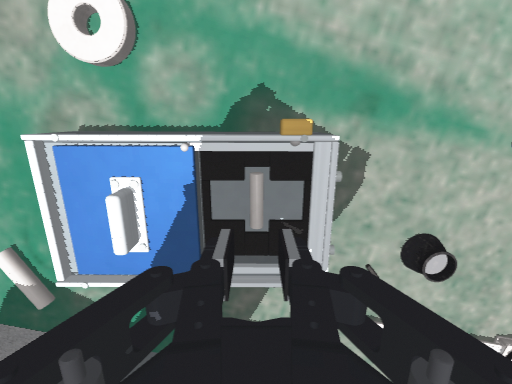

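Run:
```python
import cv2
im=cv2.imread("pics/side0.png"); cv2.imwrite("pics/sc.png",cv2.resize(im[130:330,120:320],None,fx=3,fy=3,interpolation=cv2.INTER_CUBIC))
im=cv2.imread("pics/top0.png"); cv2.imwrite("pics/tc.png",cv2.resize(im[80:230,90:250],None,fx=4,fy=4,interpolation=cv2.INTER_CUBIC))
```

```text
(no output)
```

View pics/sc.png

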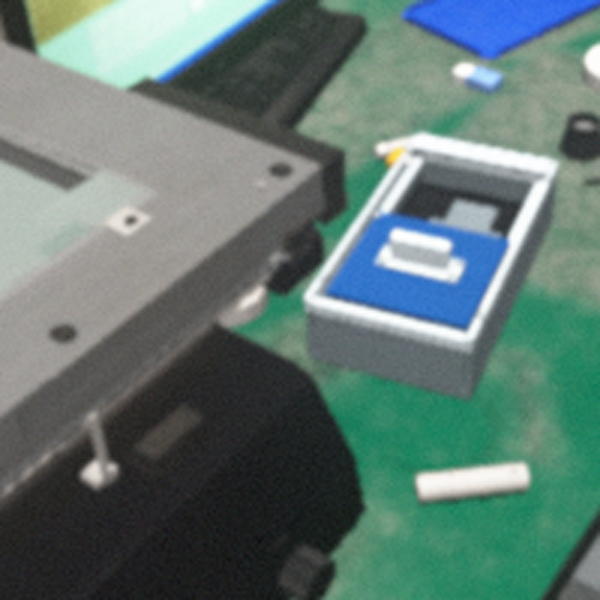

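View pics/tc.png

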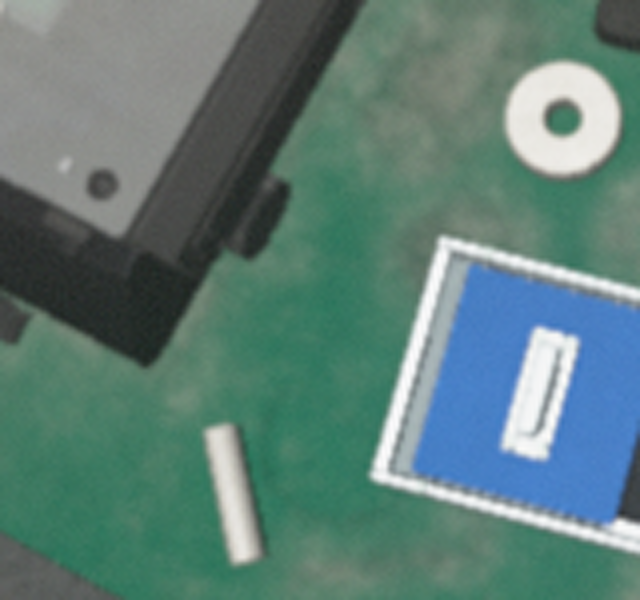

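```bash
cat >> h.py <<'E'
def tri(ca,pa,cb,pb):
    r=[]
    for c,p in ((ca,pa),(cb,pb)):
        d=c[2]@np.linalg.inv(c[0])@np.array([*p,1.]); r.append((c[1],d/np.linalg.norm(d)))
    (o1,d1),(o2,d2)=r; t=np.linalg.lstsq(np.c_[d1,-d2],o2-o1,rcond=None)[0]
    a,b=o1+t[0]*d1,o2+t[1]*d2; return (a+b)/2,np.linalg.norm(a-b)
E
python3 - <<'E'
from h import *
t,s=cam("top"),cam("side")
print("plate corner",tri(t,(120,139.5),s,(228,187)))
print("knob",tri(t,(162,127.5),s,(227,208)))
print("knob2",tri(t,(150,143),s,(215,222)))
print("base corner",tri(t,(127,171.5),s,(240,300)))
for p,f in [((.4691,-.1859,.058),-106.8),((.4691,-.1859,.058),163.2),((.44,-.28,.058),163.2)]: 
    print(env.ik(p,q(f)))
E
```

```text
plate corner (array([ 0.50222126, -0.07093687,  0.23262514]), np.float64(0.0006614558026571963))
knob (array([ 0.52524899, -0.1201542 ,  0.15548143]), np.float64(0.02247459952013305))
knob2 (array([ 0.52353852, -0.09463838,  0.13904799]), np.float64(0.018950860272506514))
base corner (array([ 0.48330448, -0.0230817 ,  0.02376776]), np.float64(0.004054259464013903))
[-6.09878699e-01  4.81498823e-01  1.75786083e+00 -4.44089210e-16
  9.02232996e-01  1.25413294e+00]
[-6.09878699e-01  4.81498823e-01  1.75786083e+00 -4.44089210e-16
  9.02232996e-01  2.82492927e+00]
[-7.91615050e-01  5.11346249e-01  1.70655105e+00 -4.44089210e-16
  9.23695359e-01  2.64319292e+00]
```

```bash
cat >> h.py <<'E'
L=np.array([.460,-.216]); u=np.array([np.cos(np.radians(73.2)),np.sin(np.radians(73.2))])
def at(s,z=.060): # s: TCP distance from initial lug centre along case +y
    p=L+u*s; return [p[0],p[1],z]
def F(n=4):
    v=[]
    for _ in range(n): env.hold(.02); v.append(env.get_obs()["wrist_force"])
    return np.mean(v,0)
E
python3 - <<'E'
from h import *
Q=q(-106.8)
p=env.get_obs()["position"]; env.move_l([p[0],p[1],.125],.15)
env.move_l(at(.034,.125),.15,rot=Q); env.move_gripper(0.0,40)
env.move_l(at(.034,.075),.1); env.move_l(at(.034),.04); env.hold(.2)
f0=F(8); np.save("f0.npy",f0); o=env.get_obs(); print(o["clock"],o["position"],o["gripper_width"],f0)
snap("top","t5"); snap("wrist","w5")
s=.034
while s>.010:
    s-=.002; env.move_l(at(s),.02); f=F(2)-f0; print(round(s,4),(f[:2]@u).round(2),f.round(1))
    if f[:2]@u>1.8: break
print(env.get_obs()["clock"])
E
python3 - <<'E'
import cv2
a=cv2.imread("pics/w5.png"); b=cv2.imread("pics/t5.png")[100:250,150:350]
cv2.imwrite("pics/j5.png",cv2.resize(b,None,fx=4,fy=4))
E
```

```text
16.5167 [ 0.46988858 -0.18349498  0.06011512] 3.08519436679936e-05 [-0.0188758  -0.01010694  0.07409243]
0.032 0.1 [ 0.4 -0.  -0.7]
0.03 0.29 [-0.4  0.4  0.4]
0.028 0.18 [ 0.3  0.1 -0.2]
0.026 -0.28 [-0.3 -0.2  0.2]
0.024 -0.19 [-0.2 -0.1  0.5]
0.022 -0.22 [ 0.1 -0.3 -0.5]
0.02 -0.1 [-0.  -0.1  0.1]
0.018 -0.24 [ 0.6 -0.4  0.5]
0.016 0.28 [0.3 0.2 0.3]
0.014 0.26 [-0.5  0.4  0.1]
0.012 0.79 [-0.3  0.9  0.6]
0.01 0.26 [-1.   0.6 -0.4]
20.0167
```

View pics/w5.png

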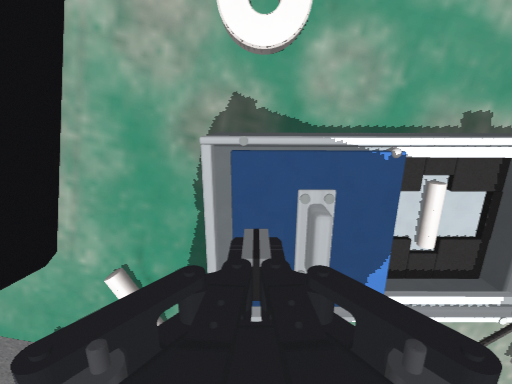

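Run:
```python
from h import *
im,c=snap("wrist","w6"); cv2.imwrite("pics/w6c.png",cv2.resize(im[120:300,180:380],None,fx=4,fy=4,interpolation=cv2.INTER_CUBIC)[:600])
o=env.get_obs(); print(o["position"],o["clock"],proj(c,o["position"]),o["wrist_force"])
```

```text
[ 0.46287546 -0.20657383  0.05998637] 20.0667 [257.03126097 242.85911796] [ 0.72389739  0.31406103 -0.15843995]
```

View pics/w6c.png

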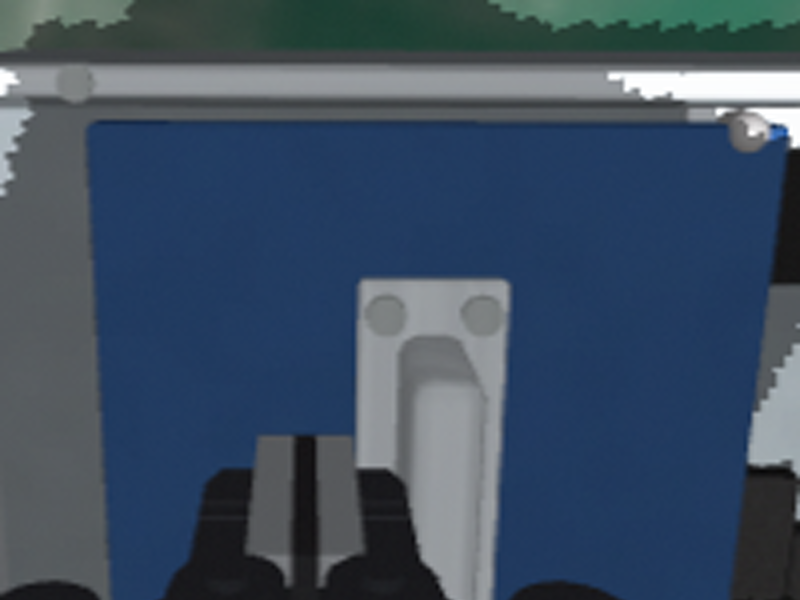

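Run:
```python
from h import *
c=cam("wrist")
a,b=ray(c,(269.2,189.8),.053)[:2],ray(c,(307.3,189.8),.053)[:2]
print(a,b,np.linalg.norm(a-b)); m=(a+b)/2; ctr=m-np.array([u[1],-u[0]])*.03
print(ctr, (ctr-L)@u, (ctr-L)@np.array([u[1],-u[0]]))
```

```text
[ 0.49006591 -0.22218017] [ 0.48364288 -0.24345705] 0.022225225334774765
[ 0.45813481 -0.22414766] -0.008339009663051412 0.000569350274473956
```

Run:
```python
from h import *
c=cam("wrist"); o=env.get_obs()
c5=(c[0],c[1]+np.array([0.46988858-o["position"][0],-0.18349498-o["position"][1],0]),c[2])
def ft(c,p1,p2):
    a,b=ray(c,p1,.053)[:2],ray(c,p2,.053)[:2]; m=(a+b)/2; ctr=m-np.array([u[1],-u[0]])*.03
    print(ctr,(ctr-L)@u,np.linalg.norm(a-b))
ft(c5,(297.5,190),(335.5,190))
d=np.load("c4.npz"); ft((d["K"],d["o"],d["M"]),(110,178),(138.5,177.5))
b=cv2.imread("pics/w5.png")[120:300,180:380]; cv2.imwrite("pics/w5c.png",cv2.resize(b,None,fx=4,fy=4,interpolation=cv2.INTER_CUBIC)[:600])
b=cv2.imread("pics/w4.png")[120:300,10:210]; cv2.imwrite("pics/w4c.png",cv2.resize(b,None,fx=4,fy=4,interpolation=cv2.INTER_CUBIC)[:600])
```

```text
[ 0.46026747 -0.21681822] -0.0007059950671102478 0.022173972537443427
[ 0.45999898 -0.21597454] 2.4080838297298087e-05 0.020776675716929878
```

View pics/w4c.png

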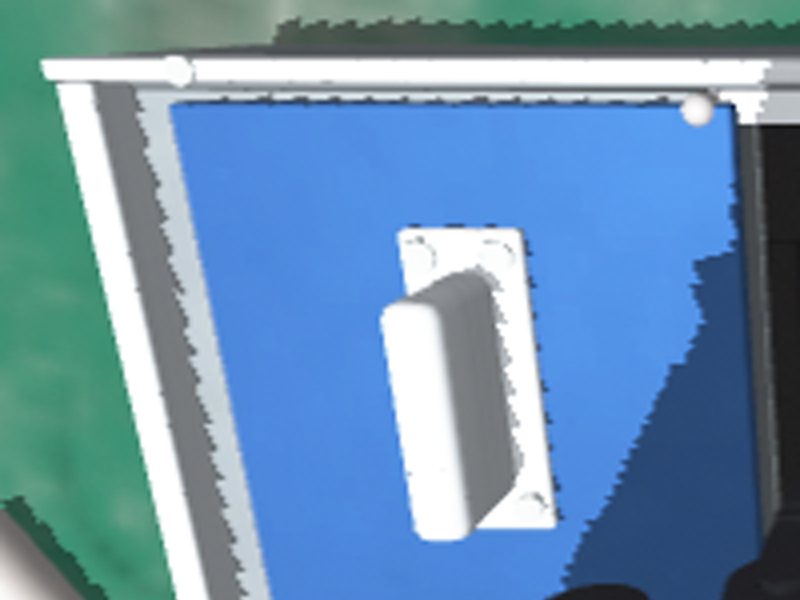

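View pics/w5c.png

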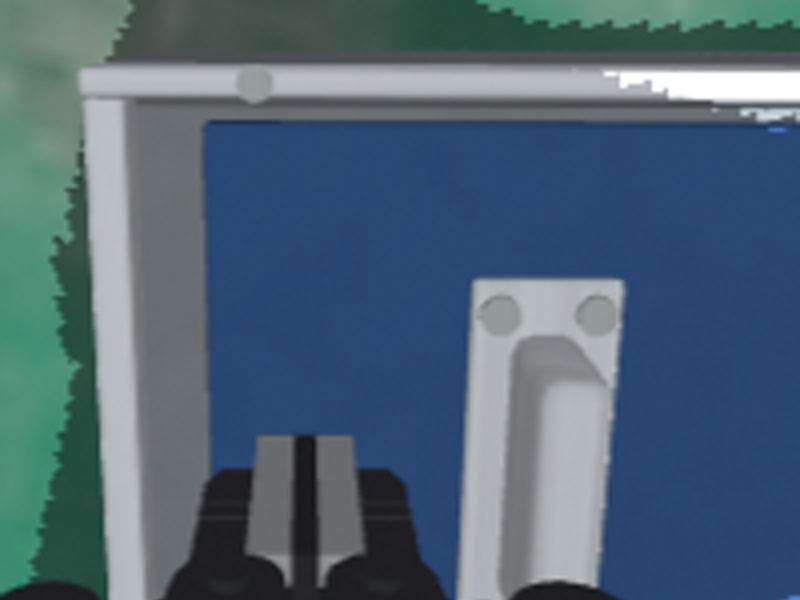

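Run:
```python
from h import *
f0=np.load("f0.npy")
for s in (-.01,-.03,-.044):
    env.move_l(at(s),.04); f=F(3)-f0; o=env.get_obs(); print(s,(f[:2]@u).round(2),f.round(1),((o["position"][:2]-L)@u).round(4),o["clock"])
pk=0;s=-.044
while s>-.075:
    s-=.001; env.move_l(at(s),.015); f=F(3)-f0; o=env.get_obs(); a=f[:2]@u; pk=max(pk,a)
    print(round(s,4),a.round(2),((o["position"][:2]-L)@u).round(4),o["clock"].round(2))
    if a>18 or (pk>5 and a<2): break
```

```text
-0.01 -0.21 [ 0.3 -0.3 -0. ] -0.0102 20.7667
-0.03 -0.08 [-0.2 -0.   0.1] -0.0302 21.4667
-0.044 -0.11 [-0.1 -0.1  0.1] -0.0442 22.0167Traceback (most recent call last):
  File "<stdin>", line 8, in <module>
AttributeError: 'float' object has no attribute 'round'
```

Run:
```python
from h import *
f0=np.load("f0.npy")
pk=0;s=-.045
while s>-.075:
    s-=.001; env.move_l(at(s),.015); f=F(3)-f0; o=env.get_obs(); a=f[:2]@u; pk=max(pk,a)
    print(round(s,4),round(a,2),((o["position"][:2]-L)@u).round(4),round(o["clock"],2))
    if a>18 or (pk>5 and a<2): break
snap("wrist","w7"); snap("top","t7")
```

```text
-0.046 1.75 -0.0459 22.62
-0.047 1.57 -0.047 22.92
-0.048 1.07 -0.0481 23.22
-0.049 1.08 -0.0491 23.52
-0.05 1.41 -0.0501 23.82
-0.051 0.78 -0.0511 24.12
-0.052 1.03 -0.0521 24.42
-0.053 0.92 -0.0531 24.72
-0.054 1.13 -0.0541 25.02
-0.055 1.75 -0.0551 25.32
-0.056 0.75 -0.0561 25.62
-0.057 2.44 -0.057 25.92
-0.058 5.02 -0.0576 26.22
-0.059 8.9 -0.0581 26.52
-0.06 4.96 -0.0596 26.82
-0.061 3.14 -0.0611 27.12
-0.062 -0.21 -0.0625 27.42
```

View pics/w7.png

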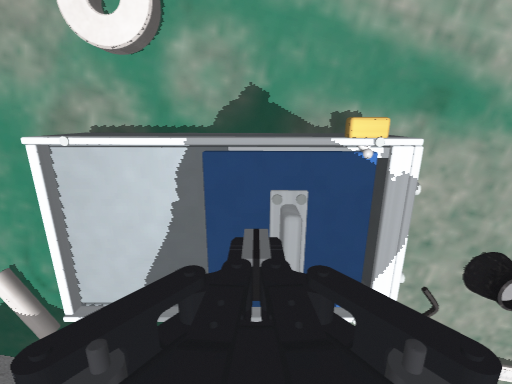

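Run:
```python
from h import *
f0=np.load("f0.npy")
s=-.062; env.move_l(at(-.0645),.015); s=-.0645
while s>-.0805:
    s-=.0005; env.move_l(at(s),.01); f=F(3)-f0; o=env.get_obs(); a=f[:2]@u
    print(round(s,4),round(a,2),((o["position"][:2]-L)@u).round(4),round(o["clock"],2))
    if a>11.5: break
env.hold(.3); print((F(5)-f0)[:2]@u)
```

```text
-0.065 0.53 -0.065 28.13
-0.0655 -0.66 -0.0655 28.43
-0.066 0.64 -0.0659 28.73
-0.0665 1.63 -0.0664 29.03
-0.067 2.04 -0.067 29.33
-0.0675 1.87 -0.0675 29.63
-0.068 1.26 -0.0681 29.93
-0.0685 1.36 -0.0685 30.23
-0.069 1.46 -0.069 30.53
-0.0695 1.85 -0.0695 30.83
-0.07 2.03 -0.07 31.13
-0.0705 1.78 -0.0705 31.43
-0.071 2.32 -0.071 31.73
-0.0715 1.47 -0.0716 32.03
-0.072 1.5 -0.072 32.33
-0.0725 1.47 -0.0725 32.63
-0.073 1.73 -0.073 32.93
-0.0735 1.52 -0.0735 33.23
-0.074 3.02 -0.0739 33.53
-0.0745 6.69 -0.074 33.83
-0.075 8.33 -0.074 34.13
-0.0755 11.59 -0.0741 34.43
11.14381211372523
```

Run:
```python
from h import *
f0=np.load("f0.npy")
o=env.get_obs(); print(o["position"],(F(4)-f0).round(2),o["torque"].round(2))
env.move_l(at(-.0759),.01); env.hold(.2); f=F(5)-f0; o=env.get_obs(); print(f[:2]@u,f,((o["position"][:2]-L)@u))
im,c=snap("wrist","w8"); print(env.get_obs()["clock"])
cv2.imwrite("pics/w8c.png",cv2.resize(im[110:310,180:460],None,fx=2.8,fy=2.8,interpolation=cv2.INTER_CUBIC))
```

```text
[ 0.43852571 -0.2869079   0.05998136] [ 3.53 11.19  3.17] [ 1.64 -0.6  -0.03]
13.118235876759266 [ 4.22193155 12.42841439  3.20064491] -0.07415441328640313
35.4667
```

View pics/w8c.png

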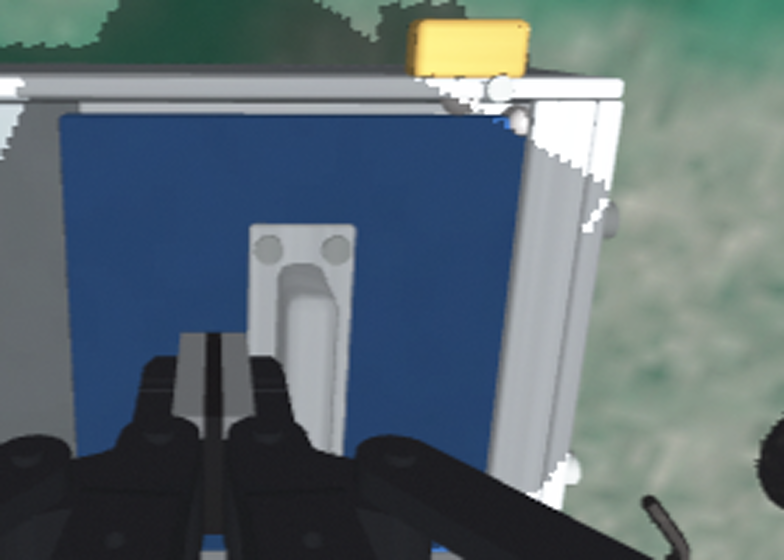

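Run:
```python
from h import *
c=cam("wrist"); v=np.array([u[1],-u[0]])
f=lambda x,y:(180+(x+.5)/2.8-.5,110+(y+.5)/2.8-.5)
for n,p,z in [("ball",(516,119),.054),("ballright",(527,119),.054),("lip edge",(533,105),.058),("lip edge low",(490,455),.058),("edge2@240",(517,240),.058),("edge2 hatch",(517,240),.05),("bar outer",(606,240),.058),("groove line",(560,240),.058),("foot l",(249,225),.053),("foot r",(356,225),.053),("hatch rear",(62,116),.05),("hatch x+",(300,114),.05),("case -y,+x corner",(624,80),.057)]:
    P=ray(c,f(*p),z)[:2]-L; print(n,"s=%.4f x=%.4f"%(P@u,P@v))
b=cv2.imread("pics/w8.png")[130:200,320:430]; cv2.imwrite("pics/w8d.png",cv2.resize(b,None,fx=7,fy=7,interpolation=cv2.INTER_CUBIC))
```

```text
ball s=-0.1335 x=0.0524
ballright s=-0.1357 x=0.0524
lip edge s=-0.1348 x=0.0556
lip edge low s=-0.1345 x=-0.0208
edge2@240 s=-0.1348 x=0.0286
edge2 hatch s=-0.1382 x=0.0263
bar outer s=-0.1528 x=0.0286
groove line s=-0.1435 x=0.0286
foot l s=-0.0808 x=0.0303
foot r s=-0.1031 x=0.0304
hatch rear s=-0.0425 x=0.0525
hatch x+ s=-0.0910 x=0.0529
case -y,+x corner s=-0.1521 x=0.0602
```

View pics/w8d.png

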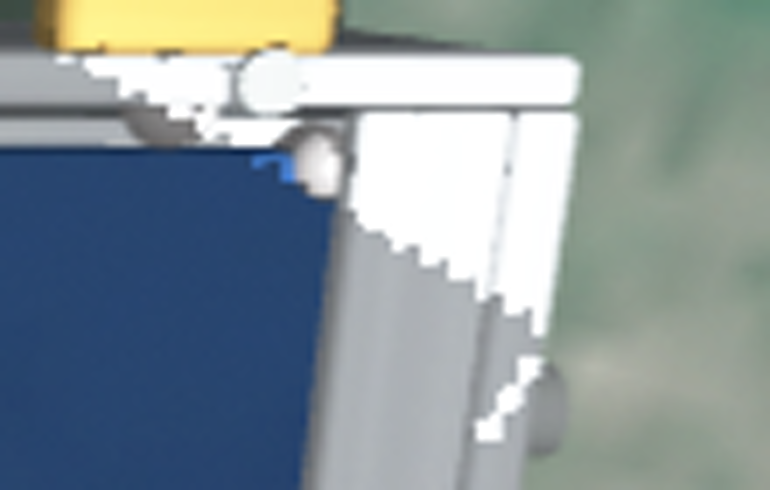

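Run:
```python
from h import *
f0=np.load("f0.npy")
env.move_l(at(-.0762),.01); env.hold(.4); f=F(5)-f0; o=env.get_obs(); print(f[:2]@u,((o["position"][:2]-L)@u))
for s in (-.0755,-.075,-.0745,-.074,-.0735,-.073):
    env.move_l(at(s),.01); f=F(3)-f0; o=env.get_obs(); print(s,round(f[:2]@u,2),((o["position"][:2]-L)@u).round(5))
env.move_l(at(-.06),.05); env.hold(.2); im,c=snap("wrist","w9"); print(env.get_obs()["clock"], (F(4)-f0).round(2))
np.savez("c9.npz",K=c[0],o=c[1],M=c[2])
cv2.imwrite("pics/w9c.png",cv2.resize(im[110:310,180:460],None,fx=2.8,fy=2.8,interpolation=cv2.INTER_CUBIC))
```

```text
14.757721353059045 -0.07416382968999322
-0.0755 11.11 -0.07407
-0.075 8.63 -0.07403
-0.0745 6.44 -0.07396
-0.074 4.31 -0.07392
-0.0735 1.09 -0.0738
-0.073 -0.18 -0.07319
38.6583 [-0.11 -0.09 -0.21]
```

View pics/w9c.png

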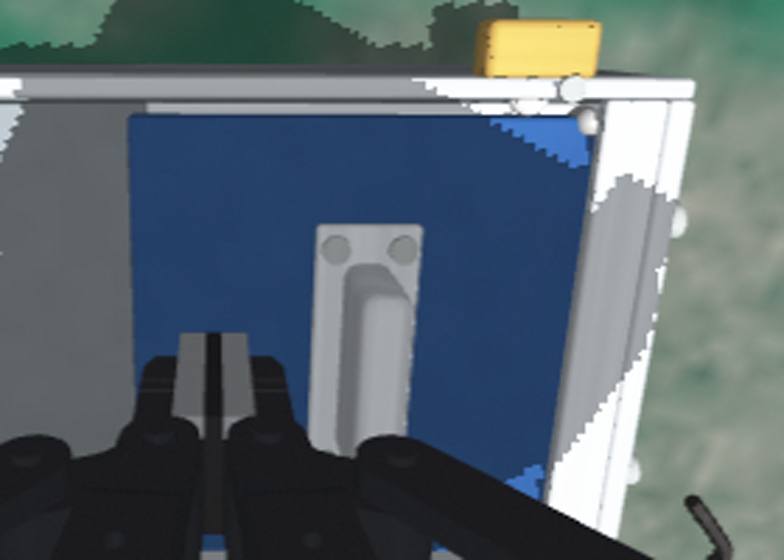

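Run:
```python
from h import *
f=lambda x,y:(180+(x+.5)/2.8-.5,110+(y+.5)/2.8-.5)
c=cam("wrist")
a,b=[(ray(c,f(*p),.053)[:2]-L)@u for p in [(317,225),(423,225)]]; print("foot s",a,b,(a+b)/2)
p=env.get_obs()["position"]; env.move_l([p[0],p[1],.16],.12); env.goto([.40,-.20,.28],q(-106.8)); im,c=snap("wrist","w10"); t,_=snap("top","t10"); print(env.get_obs()["clock"])
cv2.imwrite("pics/t10c.png",cv2.resize(t[90:250,150:350],None,fx=3.75,fy=3.75,interpolation=cv2.INTER_CUBIC))
```

```text
foot s -0.08102577591365616 -0.10311145043678666 -0.09206861317522141
40.45
```

View pics/w10.png

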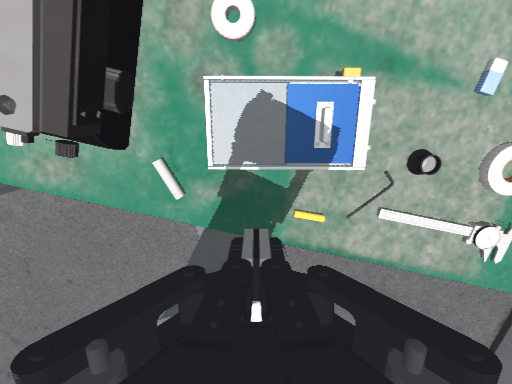

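View pics/t10c.png

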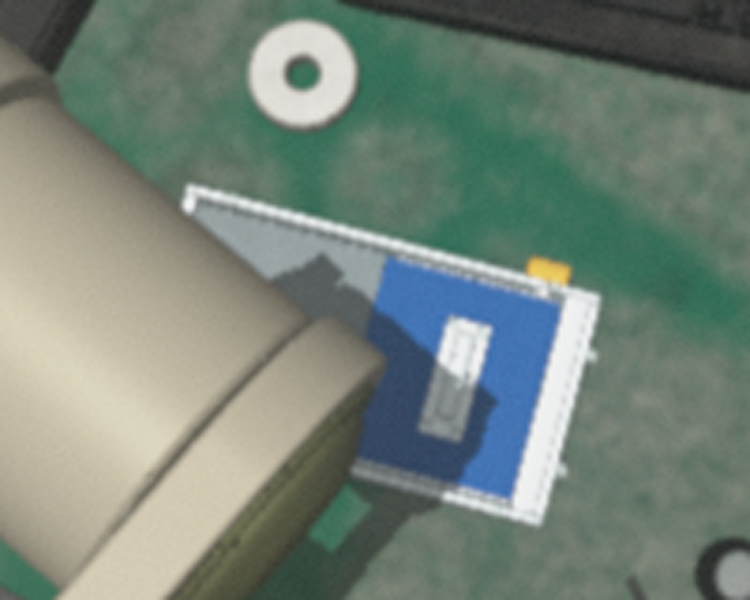

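Run:
```python
from h import *
print(env.sign_off(), env.get_obs()["clock"])
```

```text
the job is handed in; nothing more can be done
the job is handed in; nothing more can be done
```

The pin gauge is in the groove and the blue hatch is shut against its buffers. I handed the job in at about 40.5 s on the robot's clock, with the robot clear of everything.

- **Pin:** I took the small grey rod, measured at about 51 × 11 mm. I left the 70 mm rod and the yellow one alone. The wrist picture after release shows the rod centred in the groove, inside both ends. It was not seen again once the hatch covered it.
- **Hatch:** I pushed it over the catch in 1 mm steps, and the resting force between steps peaked at 8.9 N. It met the buffers about 3.5 mm from fully closed, judging by where the catch let go. I pressed in small steps to 14.8 N, which included the drag, then backed off. The lug was in the same place afterwards (−92.1 mm against −92 mm while pressed).
- **Ring gauge:** it appears in the same place in the first and last top pictures, within about a pixel.

Some readings did not fit:
- **First contact with the lug:** this did not show in the force readings. The hatch had already moved about 8 mm before a picture revealed it, which did no harm.
- **Buffer stiffness:** the buffers felt about 40 N/mm at the tool, stiffer than the stated 15 N/mm. The spring-like recovery when I let off, and the stop lying within the expected range, made me accept it as the buffers.
- **Opening from pictures:** a rough visual estimate put the closed opening nearer 6 mm than the 3.5 mm found by feel.
- **Forces during motion:** I could only read force between steps, so brief peaks while moving were not seen.

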